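Push the worn grinder out of a pepper mill

TASK

Take the plain wooden push rod out of the block and use it to press the worn grinding mechanism down out of the pepper mill, which stands on the glass dish: feel your way into the bore without leaning on the wooden neck, press gently, and stop when it drops, without ramming it into the dish. Then put the rod back in its own hole in the block, with the mill left standing on the dish, and leave everything else alone.

Things in the scene. Friction and masses are not known exactly. Their poses are not given: they have to be found in the camera images.
- rod: plain straight beech push rod (the ejector), 20 mm diameter, 160 mm long, 45 g, rim of its lower end chamfered 1 mm. It starts standing in its hole in the block and may lean 4 degrees there. Origin: centre of its lower end face; z runs up along the rod. Grip it in its top 30 mm (130 mm or more above the origin), or the hand meets the mill.
- mill: turned wooden pepper-mill body without its head, loose (0.26 kg), standing upright on the dish's rim. Foot 70 mm diameter, waist 49 mm, shoulder 84 mm above the foot, and on it a raised round neck. The foot is hollow, 40 mm wide and 30 mm deep, and holds the mechanism. Origin: centre of the foot's underside; z up the body's axis.
- mill_top (a point): point on the mill body's axis at the height of the neck's flat rim, 90 mm above the foot. The neck is 40 mm across; its bore, 22.2 mm wide, runs straight down to the hollow foot. Neck and bore were let in by hand and lie about 3 to 4 mm off this point, in a direction that differs from mill to mill and is not measured: it must be felt or seen.
- mechanism: worn grinding mechanism, black plastic, 37 mm diameter, 28 mm tall, 78 g, held in the mill's foot by three sprung catches. Origin: centre of its underside, about 1 mm inside the foot; its top is about 61 mm below the neck's rim. Pressed down it gives and slides at about 5 to 14 N, lets go after 15 to 20 mm and drops some 11 mm to the dish's floor.
- dish: clear glass ramekin, loose, 0.35 kg, 36 mm high, 68 mm across the rim, 52 mm wide inside, floor 6 mm thick. Origin: centre of the underside. It stands on the worktop under the mill.
- block: fixed beech block with three holes in a row along its y, 75 x 215 x 60 mm (x, y, z), origin in the centre of its underside. The rod's hole is at y = -70 mm, the muddler's in the middle, the sharpener's at y = +70 mm. All are 45 mm deep.
- block_hole (a point): centre of the mouth of the rod's hole in the block's top face: 23 mm wide, 45 mm deep (bottom 15 mm above the worktop).
- muddler: bystander: dark turned muddler, 32 mm diameter, 150 mm long, standing in the block's middle hole. Origin at its foot.
- sharpener: bystander: sharpening steel with black handle, 147 mm long, standing in the block's third hole. Origin at its foot.
- mill_head: bystander: the mill's turned head with steel knob, 60 mm high, 55 mm wide, on the worktop. Origin at its foot.
- salt_mill: bystander: complete pale mill, 152 mm high, 70 mm wide. Origin at its foot.
- pepper_jar: bystander: jar of peppercorns, steel lid, 104 mm high, 64 mm wide. Origin at its foot.
- mug: bystander: white mug, 92 mm high, 82 mm wide. Origin at its foot.
- wood_spoon: bystander: wooden spoon, 270 mm, lying on the worktop. Origin on the worktop under its middle.
- new_mechanism: bystander: the new mechanism, same size as the worn one, standing on the worktop. Origin at its foot.

How it is judged:
By the outcome, as a careful person would: the job done as asked, in the order asked, and still so for the second after the job is handed in, with the robot touching nothing.
It also fails if it takes over 61 s, if anything falls off the work surface, if the arm or the gripper's body presses on something with over 40 N, if the wrist force passes 120 N, or if a joint passes its speed limit or range.

ROBOT

A 6-joint arm with a two-finger parallel gripper is mounted at the origin on the work surface. World frame = base frame: x ahead of the robot, y to its left, z up, the work surface at z = 0. Lengths are in m, angles in rad, forces in N, time in s.
With the tool pointing down it reaches from about 0.35 to 0.975 m from the base axis. Payload 4.9 kg.
Tool frame: the origin (TCP) lies midway between the tips of the shut fingers; the grasp point (between the pads) lies 19 mm behind it (ctrl.hold_point_z is the distance from the TCP to the grasp point, in m); z points along the fingers, y is the line along which they close (so a half turn about z gives the same grasp; the last joint's range is limited). The gripper opens to 85 mm and grips with 20 to 120 N. Pads are 22 mm wide; open, the fingers measure 114 mm over their backs; the gripper's body (76 mm by 85 mm) begins 54 mm behind the grasp point. The pads swing forward as they close: fully open they stand 13 mm farther back than shut.
Start: joints at [-1.396, 0.053, 1.613, -0, 1.476, -0.119], TCP at [0.181, -0.598, 0.231] pointing down, gripper open.
Joint ranges: [-3.01, 3.01], [-1.01, 2.22], [0.06, 2.58], [-1.02, 4.17], [0.09, 2.62], [-3.14, 3.14]. Speed limits (rad/s): [2.57, 2.57, 3.14, 3.14, 3.14, 3.14].

INTERFACE

Orientations are given as a unit quaternion [w, x, y, z].
In Python, from rig import ctrl gives the robot as it stands.
- The arm moves only by the tool move_arm, never from a script. Its argument "commands" is text: rows parted by semicolons, each of 7 numbers parted by spaces: the shift along the tool's x, y, z in cm, then the turn, a rotation vector about the tool's x, y, z in rad, then the closure in counts, from 0 (fully open) to 255 (shut). In form: dx dy dz rx ry rz claw; .... A call has 1 to 20 rows; each row is the pose to reach, as a shift and turn from the pose commanded when the call began, along the tool's axes at that moment; what a row does not reach only later rows make up. A row lasts 1/8 s, in which the tool goes at most 62.5 mm and 10.7 degrees, less where a joint would pass 70% of its speed; a pose out of reach is approached as far as the arm can. A call with a gripper value outside its range is refused whole. The fingers move at their own pace and stop on an object; "newtons" is the grip in N (left out, the last holds). Time passes only in rows, so rows that repeat a pose let the fingers close. It gives the time, the measured TCP pose, the force, the opening and the grip force at its end, in the units of the state.
- ctrl.state(): the state, without advancing time (a new reading comes with each control period).
- ctrl.get_image(name): name is "scene" or "side" or "wrist"; returns the picture (420x560x3 uint8, red, green, blue); there is no depth.
- ctrl.get_calibration(name): a dict with "fx", "fy", "cx", "cy" (pixels), "k1" (the pictures are not rectified: a ray, as slopes to the right and down, at radius r is drawn at 1 + k1 r^2 times it, then the intrinsics apply), "R" (3x3) and "t" (3): a world point X has camera coordinates R X + t. Camera axes: x right, y down, z forward; pixel columns grow to the right and rows downward; lengths in m; the calibration is good to about 2 mm. A picture is of the moment at which its call begins: read the wrist's pose just before it. get_calibration takes no time and is no camera call; for the wrist camera it gives the pose at the moment of the call.
- ctrl.hand_in(): hands the job in; it is judged then, once.
The state is a dict: "time": time; "q": joint angles; "joint_vel": joint speeds; "tau": joint torques, N m; "eef_pos": TCP position; "tcp_rot": TCP orientation; "contact_force": force on the tool from outside, world axes, zero at the start; "wrist_torque": the same for the moment, N m; "gripper_width": finger opening in m; "finger_force": force on a finger pad.
Only numpy, scipy, OpenCV 4.12 (cv2) and the standard library are available. Lean on these libraries where they do the work, as an engineer would, in place of code of your own. Each camera call takes 0.05 s, during which the arm holds its last target. There are 200 camera calls.

## Working session

There is one attempt and no reset: what is moved stays moved. The work goes in short steps, Python scripts to look and compute and a tool call to move; the robot and the scene stay as the last step left them, time stands still between calls to the robot, and variables do not carry over. Pictures are saved under pics/ and viewed, at most 10 in all, crops included, and the job is handed in when it is done.

Besides the shell and the picture viewer there is one more tool, called after ">>>" by a JSON object that holds its "name" and its "arguments". move_arm: Moves the arm, as the interface text tells. Its arguments: {"type":"object","properties":{"commands":{"type":"string"},"newtons":{"type":"number"}},"required":["commands"]}

```bash
mkdir -p pics; python3 - <<'E'
from rig import ctrl
import cv2, numpy as np
for n in ("scene","side"):
    im=ctrl.get_image(n); cv2.imwrite(f"pics/{n}0.png",cv2.resize(im[:,:,::-1],(784,588),interpolation=cv2.INTER_CUBIC))
    c=ctrl.get_calibration(n); print(n,{k:np.round(v,4).tolist() for k,v in c.items()})
s=ctrl.state(); print({k:np.round(v,4).tolist() for k,v in s.items()}, ctrl.hold_point_z)
c=ctrl.get_calibration("wrist");R=np.array(c['R']);print(np.round(R,3),-R.T@c['t'],c['fx'],c['cx'],c['k1'])
E
```

```text
scene {'fx': 429.2109, 'fy': 429.2109, 'cx': 277.9121, 'cy': 211.3464, 'k1': -0.0361, 'R': [[-0.841, 0.5408, 0.0176], [0.365, 0.5911, -0.7193], [-0.3994, -0.5984, -0.6945]], 't': [0.4252, -0.1456, 1.353]}
side {'fx': 464.7345, 'fy': 464.7345, 'cx': 288.3275, 'cy': 210.0048, 'k1': 0.0558, 'R': [[0.9638, -0.2662, 0.0137], [-0.1933, -0.7337, -0.6514], [0.1835, 0.6252, -0.7586]], 't': [-0.5357, 0.2083, 0.975]}
{'time': 0.1, 'q': [-1.396, 0.0533, 1.6142, -0.0, 1.476, -0.119], 'joint_vel': [-0.0009, -0.0013, -0.0041, -0.0002, -0.0018, -0.0002], 'tau': [-0.0007, -39.4908, -37.1363, -0.0002, 0.0039, 0.0], 'eef_pos': [0.1809, -0.5977, 0.2302], 'tcp_rot': [-0.0009, 0.9892, 0.1464, -0.0], 'contact_force': [-0.6321, -0.8342, -0.2492], 'wrist_torque': [0.0156, -0.0148, 0.0236], 'finger_force': 0.0, 'gripper_width': 0.0857} 0.0187
[[ 0.289 -0.957 -0.002]
 [-0.908 -0.275  0.318]
 [-0.305 -0.09  -0.948]] [ 0.25984054 -0.57503691  0.37365198] 325.4137777371427 281.2855816750175 -0.03378701609572927
```

View pics/scene0.png

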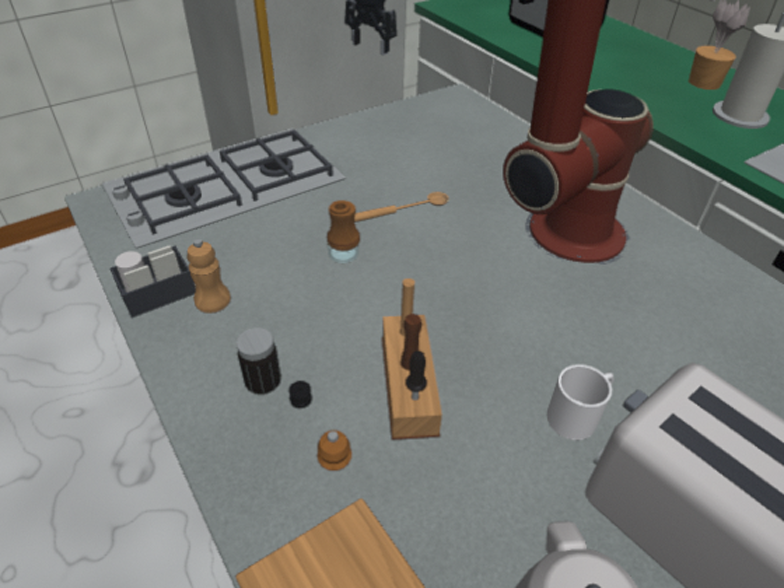

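View pics/side0.png

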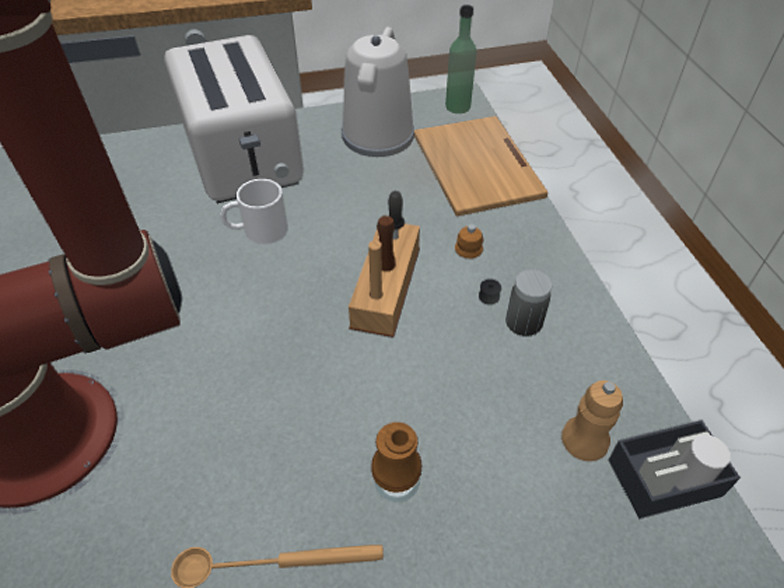

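Scene picture: the rod top is at (408,283), the mill neck rim at (342,204) and the block's near side at (384..440,318..435). Side picture: the rod top is at (376,244), the neck rim at (397,435) with the bore at (400,437), and the block's top corners at (351,310), (396,318) and (419,230).

```bash
cat > h.py <<'E'
from rig import ctrl
import cv2, numpy as np
from scipy.optimize import least_squares
from scipy.spatial.transform import Rotation as Ro
def proj(c,X):
    p=np.atleast_2d(X)@np.array(c['R']).T+np.array(c['t']); s=p[:,:2]/p[:,2:]
    s=s*(1+c['k1']*(s**2).sum(1,keepdims=True)); return s*[c['fx'],c['fy']]+[c['cx'],c['cy']]
def ray(c,uv):
    d=(np.array(uv,float)-[c['cx'],c['cy']])/[c['fx'],c['fy']]; s=d.copy()
    for _ in range(20): s=d/(1+c['k1']*(s@s))
    R=np.array(c['R']); return -R.T@np.array(c['t']), R.T@np.r_[s,1]
def plane(c,uv,z):
    o,d=ray(c,uv); return o+d*(z-o[2])/d[2]
def tri(cs,uvs):
    f=lambda X:np.concatenate([(proj(c,X)[0]-u) for c,u in zip(cs,uvs)])
    r=least_squares(f,[.5,-.1,.1]); return r.x,r.fun
def rot():
    w,x,y,z=ctrl.state()['tcp_rot']; return Ro.from_quat([x,y,z,w])
def shift(p,Rt=None):  # TCP target -> row numbers (cm, rotvec), from measured pose
    s=ctrl.state(); R0=rot(); d=R0.inv().apply(np.array(p)-s['eef_pos'])*100
    rv=(R0.inv()*Rt).as_rotvec() if Rt is not None else np.zeros(3)
    return np.round(d,2),np.round(rv,3)
E
python3 - <<'E'
from h import *
A=ctrl.get_calibration("scene");B=ctrl.get_calibration("side")
for n,a,b in [("rodtop",(408,283),(376,244)),("neck",(342,204),(397,435))]:
    print(n,tri([A,B],[np.array(a)/1.4,np.array(b)/1.4]))
for a in [(384,319),(424,317),(439,415),(392,418)]: print("sc60",plane(A,np.array(a)/1.4,.06))
for a in [(351,310),(396,318),(419,230)]: print("si60",plane(B,np.array(a)/1.4,.06))
print("rodmouth",plane(A,np.array((406,333))/1.4,.06),plane(B,np.array((376,297))/1.4,.06))
for a in [(343,258)]: print("dish",plane(A,np.array(a)/1.4,0))
print("dish",plane(B,np.array((397,490))/1.4,0))
E
```

```text
rodtop (array([0.53432845, 0.09347637, 0.17403634]), array([-0.35984227,  0.08474494, -0.34101651, -0.09352214]))
neck (array([ 0.48785435, -0.20611186,  0.12927103]), array([-0.2682335 ,  0.03949712, -0.17252775, -0.03208353]))
sc60 [0.54926292 0.04924441 0.06      ]
sc60 [0.48619216 0.08253151 0.06      ]
sc60 [0.58672169 0.26538562 0.06      ]
sc60 [0.6506617  0.23174903 0.06      ]
si60 [0.48455702 0.06739591 0.06      ]
si60 [0.55111761 0.03255455 0.06      ]
si60 [0.64456682 0.2195378  0.06      ]
rodmouth [0.5348732  0.09759872 0.06      ] [0.53056534 0.08402014 0.06      ]
dish [ 0.49586919 -0.19565719  0.        ]
dish [ 0.48476884 -0.22184941  0.        ]
```

```bash
python3 - <<'E'
from h import *
yw=-29.1
c,s=np.cos(np.radians(yw)),np.sin(np.radians(yw))
y=np.array([c,s,0]);z=np.array([0,0,-1]);x=np.cross(y,z)
Rt=Ro.from_matrix(np.c_[x,y,z])
print(shift([.488,-.206,.25],Rt)); print(shift([.534,.094,.25],Rt))
E
```

```text
(array([ 40.74, -28.6 ,  -1.92]), array([-0.002, -0.001, -0.769]))
(array([ 53.83, -55.98,  -1.87]), array([-0.002, -0.001, -0.769]))
```

>>> {"name": "move_arm", "arguments": {"commands": "40.7 -28.6 -1.9 0 0 -0.769 0;40.7 -28.6 -1.9 0 0 -0.769 0;40.7 -28.6 -1.9 0 0 -0.769 0;40.7 -28.6 -1.9 0 0 -0.769 0;40.7 -28.6 -1.9 0 0 -0.769 0;40.7 -28.6 -1.9 0 0 -0.769 0;40.7 -28.6 -1.9 0 0 -0.769 0;40.7 -28.6 -1.9 0 0 -0.769 0;40.7 -28.6 -1.9 0 0 -0.769 0;40.7 -28.6 -1.9 0 0 -0.769 0;40.7 -28.6 -1.9 0 0 -0.769 0;40.7 -28.6 -1.9 0 0 -0.769 0"}}

```text
time: 1.6
eef_pos: [0.4871, -0.2076, 0.2501]
tcp_rot: [-0.0, 0.863, 0.506, -0.0]
contact_force: [0.4, -0.4, -0.2]
gripper_width: 0.0853
finger_force: 0.0
```

```bash
python3 - <<'E'
from h import *
import json
c=ctrl.get_calibration("wrist"); im=ctrl.get_image("wrist"); cv2.imwrite("pics/w1raw.png",im[:,:,::-1])
json.dump({k:np.array(v).tolist() for k,v in c.items()},open("w1.json","w"))
s=ctrl.state(); print(s['eef_pos'],s['tcp_rot'],s['time'],s['contact_force'])
u=proj(c,[.488,-.206,.126])[0]; print(u)
a,b=np.clip((u-[100,75]).astype(int),0,[360,270]); print(a,b)
cv2.imwrite("pics/w1.png",cv2.resize(im[b:b+150,a:a+200,::-1],(800,600),interpolation=cv2.INTER_CUBIC))
print(shift([.534,.094,.25]))
E
```

```text
[ 0.48717007 -0.20753933  0.25023292] [-4.27651378e-05  8.62593343e-01  5.05897935e-01 -5.49134568e-05] 1.65 [-0.97380203 -0.80932944  0.09349907]
[280.37483398 192.93210503]
180 117
(array([ 2.860e+01, -1.063e+01,  2.000e-02]), array([0., 0., 0.]))
```

View pics/w1.png

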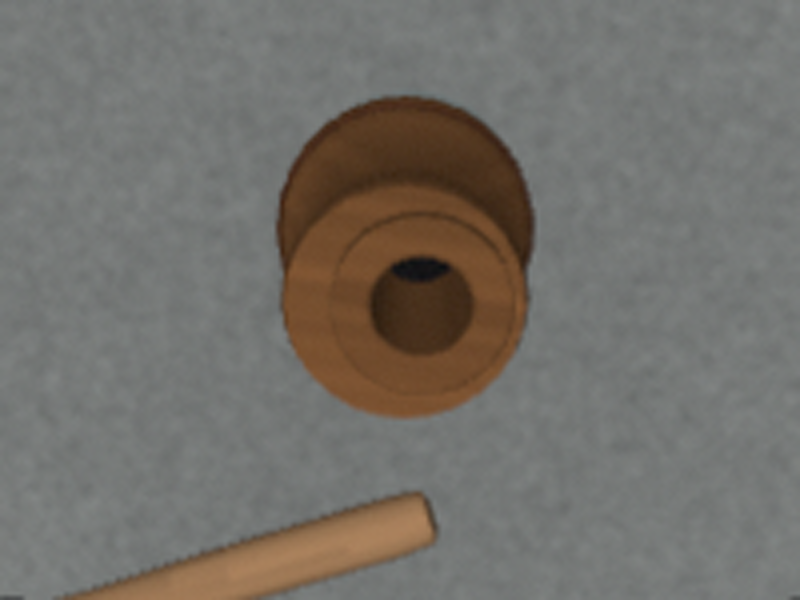

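The wrist crop shows the neck's rim centred at about (424,304) and the bore mouth at (422,305), in raw pixels about (285.5, 193.2). The bore sits to the right of the body axis.

>>> {"name": "move_arm", "arguments": {"commands": "5 -2 0 0 0 0 0;10 -4 0 0 0 0 0;15 -6 0 0 0 0 0;20 -8 0 0 0 0 0;25 -10 0 0 0 0 0;28.6 -10.6 0 0 0 0 0;28.6 -10.6 0 0 0 0 0;28.6 -10.6 0 0 0 0 0"}}

```text
time: 2.65
eef_pos: [0.5341, 0.0939, 0.2502]
tcp_rot: [0.0, 0.862, 0.506, -0.0]
contact_force: [-1.0, 0.4, 0.5]
gripper_width: 0.0855
finger_force: 0.0
```

```bash
python3 - <<'E'
from h import *
import json
c1=json.load(open("w1.json")); print("bore",plane(c1,(285.4,193.1),.126),"neck",plane(c1,(285.9,192.9),.126))
print("shoulder",plane(c1,(281.2,191.9),.120))
c=ctrl.get_calibration("wrist"); im=ctrl.get_image("wrist"); cv2.imwrite("pics/w2raw.png",im[:,:,::-1])
json.dump({k:np.array(v).tolist() for k,v in c.items()},open("w2.json","w"))
s=ctrl.state(); print(s['eef_pos'],s['tcp_rot'],s['time'])
u=proj(c,[.534,.094,.12])[0]; print(u, proj(c,[.534,.094,.175]),proj(c,[.534,.094,.06]))
a,b=np.clip((u-[100,75]).astype(int),0,[360,270]); print(a,b)
cv2.imwrite("pics/w2.png",cv2.resize(im[b:b+150,a:a+200,::-1],(800,600),interpolation=cv2.INTER_CUBIC))
E
```

```text
bore [ 0.49168621 -0.20823713  0.126     ] neck [ 0.49214704 -0.2082903   0.126     ]
shoulder [ 0.48820198 -0.20707623  0.12      ]
[0.53412677 0.09367258 0.25023375] [ 1.05072006e-04  8.62485121e-01  5.06082367e-01 -2.04659235e-04] 2.7
[280.23362291 192.98653148] [[279.96324688 214.91341812]] [[280.43477185 176.69298939]]
180 117
```

View pics/w2.png

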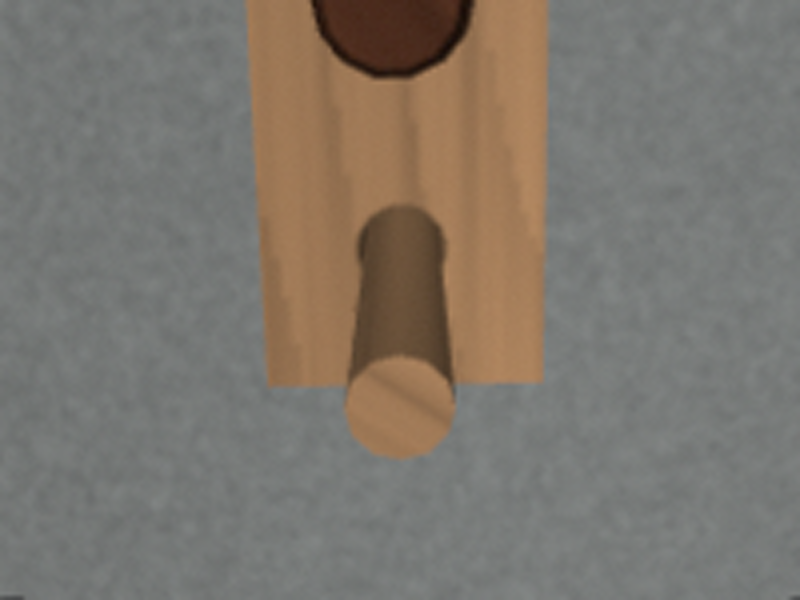

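The rod's top is centred at crop (401,407), the visible hole mouth at about (402,248) and the block's end edge at (269..543,385).

```bash
python3 - <<'E'
from h import *
import json
c=json.load(open("w2.json")); r=lambda x,y:(180+x/4-.4,117+y/4-.4)
R=rot()
p=plane(c,r(401,407),.175);h=plane(c,r(402,248),.06); print("top",p,"hole",h,"lean(tool x,y mm)",R.inv().apply(p-h)*1000)
e1,e2=plane(c,r(269,386),.06),plane(c,r(543,382),.06); print("corners",e1,e2,np.linalg.norm(e1-e2))
f1,f2=plane(c,r(247,0),.06),plane(c,r(549,0),.06)
print(np.degrees(np.arctan2(*(f1-e1)[[0,1]])),np.degrees(np.arctan2(*(f2-e2)[[0,1]])))
m=(e1+e2)/2; d=((f1-e1)/np.linalg.norm(f1-e1)+(f2-e2)/np.linalg.norm(f2-e2))/2
print("hole from edge",m+d*.0375, "mid far",(f1+f2)/2, np.linalg.norm(f1-f2))
print(shift([p[0],p[1],.16-.0187]))
E
```

```text
top [0.53264009 0.09173986 0.175     ] hole [0.53268471 0.09237247 0.06      ] lean(tool x,y mm) [  -0.62684844    0.26663334 -114.99973112]
corners [0.48206877 0.07630457 0.06      ] [0.54789986 0.0408709  0.06      ] 0.074761462891288
28.00388358353019 28.175911474323936
hole from edge [0.53264141 0.09167057 0.06      ] mid far [0.56281353 0.14820381 0.06      ] 0.07507999142499926
(array([-0.24, -0.04, 10.89]), array([0., 0., 0.]))
```

>>> {"name": "move_arm", "arguments": {"commands": "-0.24 0 3 0 0 0 0;-0.24 0 7 0 0 0 0;-0.24 0 10 0 0 0 0;-0.24 0 10.9 0 0 0 0;-0.24 0 10.9 0 0 0 0;-0.24 0 10.9 0 0 0 255;-0.24 0 10.9 0 0 0 255;-0.24 0 10.9 0 0 0 255;-0.24 0 10.9 0 0 0 255;-0.24 0 10.9 0 0 0 255;-0.24 0 10.9 0 0 0 255;-0.24 0 10.9 0 0 0 255;-0.24 0 10.9 0 0 0 255", "newtons": 60}}

```text
time: 4.32
eef_pos: [0.5334, 0.0929, 0.142]
tcp_rot: [0.0, 0.862, 0.507, 0.0]
contact_force: [-1.3, -0.6, 5.6]
gripper_width: 0.0185
finger_force: 58.7
```

>>> {"name": "move_arm", "arguments": {"commands": "0 0 -1 0 0 0 255;0 0 -2.5 0 0 0 255;0 0 -4.5 0 0 0 255;0 0 -7.5 0 0 0 255;0 0 -11 0 0 0 255;0 0 -14 0 0 0 255;0 0 -14 0 0 0 255;0 0 -14 0 0 0 255"}}

```text
time: 5.32
eef_pos: [0.5327, 0.0928, 0.2807]
tcp_rot: [-0.0, 0.862, 0.507, -0.0]
contact_force: [-0.4, -0.5, -1.2]
gripper_width: 0.0183
finger_force: 58.6
```

```bash
python3 - <<'E'
from h import *
s=ctrl.state(); print({k:np.round(v,4).tolist() for k,v in s.items()})
print(shift([.4917,-.2082,s['eef_pos'][2]]))
E
```

```text
{'time': 5.325, 'q': [0.0348, -0.1738, 1.748, -0.0, 1.5682, 0.5427], 'joint_vel': [-0.0011, 0.0137, 0.0259, -0.0009, 0.0006, -0.0013], 'tau': [0.0163, -31.7159, -39.4759, -0.0004, -0.0148, 0.0], 'eef_pos': [0.5327, 0.0928, 0.2807], 'tcp_rot': [-0.0002, 0.8621, 0.5068, -0.0004], 'contact_force': [-0.3885, -0.4792, -1.1768], 'wrist_torque': [-0.0192, -0.0021, 0.0051], 'finger_force': 58.5784, 'gripper_width': 0.0183}
(array([-2.829e+01,  1.106e+01,  1.000e-02]), array([0., 0., 0.]))
```

>>> {"name": "move_arm", "arguments": {"commands": "-4 1.5 0 0 0 0 255;-9 3.5 0 0 0 0 255;-14 5.5 0 0 0 0 255;-19 7.5 0 0 0 0 255;-24 9.5 0 0 0 0 255;-27 10.6 0 0 0 0 255;-28.3 11.06 0 0 0 0 255;-28.3 11.06 0 0 0 0 255;-28.3 11.06 1 0 0 0 255;-28.3 11.06 1.5 0 0 0 255;-28.3 11.06 1.5 0 0 0 255"}}

```text
time: 6.7
eef_pos: [0.4919, -0.2073, 0.2653]
tcp_rot: [-0.001, 0.862, 0.507, -0.0]
contact_force: [-0.2, -1.3, 0.4]
gripper_width: 0.0185
finger_force: 58.6
```

```bash
python3 - <<'E'
from h import *
s=ctrl.state(); print(s['eef_pos'],s['contact_force'],s['wrist_torque'])
out=[]
for n in ("scene","side"):
    im=ctrl.get_image(n); c=ctrl.get_calibration(n); u=proj(c,[.4917,-.2082,.16])[0]
    a,b=(u-[40,60]).astype(int); print(n,a,b)
    out.append(cv2.resize(im[b:b+120,a:a+80,::-1],(400,600),interpolation=cv2.INTER_CUBIC))
cv2.imwrite("pics/m1.png",np.hstack(out))
E
```

```text
[ 0.49185378 -0.20728423  0.26525071] [-0.20523313 -1.31868167  0.35448654] [-0.02613793 -0.00420983  0.02373411]
scene 202 76
side 245 242
```

View pics/m1.png

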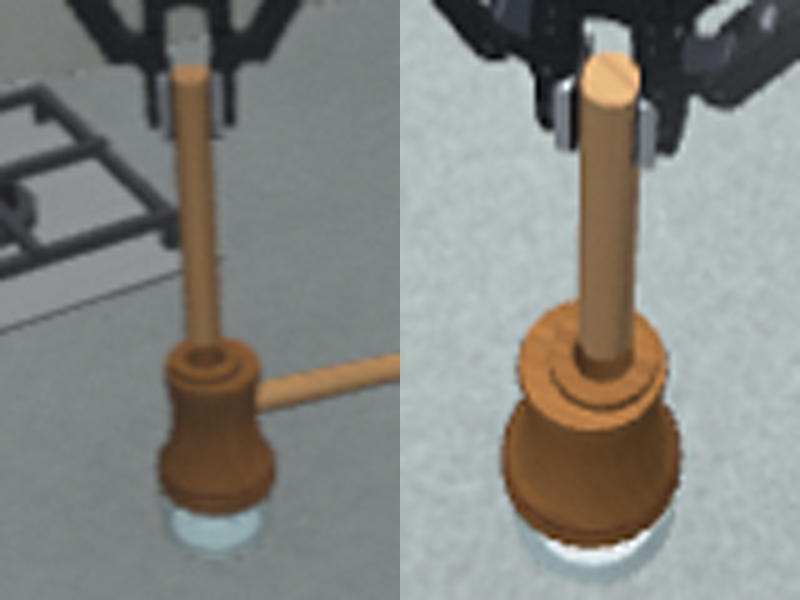

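The scene crop shows the rod's axis from (190,75) to (203,342) and the bore at (206,358). In the side half, the axis runs from (611,80) to (606,350) and the bore is at about (604,362).

```bash
python3 - <<'E'
from h import *
A=ctrl.get_calibration("scene");B=ctrl.get_calibration("side")
a=lambda x,y:np.array([202+x/5-.4,76+y/5-.4]); b=lambda x,y:np.array([245+(x-400)/5-.4,242+y/5-.4])
e=ctrl.state()['eef_pos']; print(e)
inv=lambda c,X,o:((proj(c,X)[0]+.4-o)*5)
for nm,X in (("top",e+[0,0,.033]),("tip",e-[0,0,.127]),("bore",[.4917,-.2082,.126])):
    print(nm,inv(A,X,[202,76]),inv(B,X,[245,242])+[400,0])
# relative: horizontal-ish pixels -> least squares at fixed z
def fixz(z,ua,ub):
    f=lambda p:np.r_[proj(A,[*p,z])[0]-ua,proj(B,[*p,z])[0]-ub]
    r=least_squares(f,[.49,-.2]);return r.x,r.fun
for nm,z,ua,ub in (("top",e[2]+.033,a(190,74),b(611,80)),("tip",e[2]-.127,a(203,341),b(606,352)),("bore",.126,a(206,357),b(604,363))): print(nm,fixz(z,ua,ub))
E
```

```text
[ 0.49215304 -0.20782315  0.26626094]
top [190.65037731  72.57826814] [612.32443874  73.98042738]
tip [203.11102363 336.68960411] [607.06110967 333.035385  ]
bore [204.4286165  355.84251309] [605.75359924 352.41914534]
top (array([ 0.49140932, -0.20952135]), array([ 0.06079026, -0.64182478,  0.08861274, -0.21027344]))
tip (array([ 0.49026357, -0.21329278]), array([-0.34941943, -2.04308337, -0.00466935, -0.86029455]))
bore (array([ 0.49004026, -0.21120659]), array([-0.32319149, -0.95157099, -0.10115752, -0.43433065]))
```

>>> {"name": "move_arm", "arguments": {"commands": "0 0 0.5 0 0 0 255;0 0 1 0 0 0 255;0 0 1.2 0 0 0 255;0 0 1.4 0 0 0 255;0 0 1.5 0 0 0 255;0 0 1.5 0 0 0 255"}}

```text
time: 7.55
eef_pos: [0.492, -0.2083, 0.2513]
tcp_rot: [-0.0, 0.862, 0.507, 0.0]
contact_force: [-0.4, 0.1, -1.5]
gripper_width: 0.0186
finger_force: 58.6
```

>>> {"name": "move_arm", "arguments": {"commands": "0 0 0.1 0 0 0 255;0 0 0.2 0 0 0 255;0 0 0.2 0 0 0 255"}}

```text
time: 7.92
eef_pos: [0.492, -0.2083, 0.2492]
tcp_rot: [-0.0, 0.862, 0.507, -0.0]
contact_force: [0.8, 1.4, -1.2]
gripper_width: 0.0185
finger_force: 58.6
```

>>> {"name": "move_arm", "arguments": {"commands": "0 0 0.2 0 0 0 255;0 0 0.4 0 0 0 255;0 0 0.6 0 0 0 255;0 0 0.6 0 0 0 255"}}

```text
time: 8.43
eef_pos: [0.4919, -0.2083, 0.2429]
tcp_rot: [-0.0, 0.862, 0.507, -0.0]
contact_force: [0.0, -0.6, -0.8]
gripper_width: 0.019
finger_force: 58.6
```

>>> {"name": "move_arm", "arguments": {"commands": "0 0 0.4 0 0 0 255;0 0 0.8 0 0 0 255;0 0 1.2 0 0 0 255;0 0 1.6 0 0 0 255;0 0 2 0 0 0 255;0 0 2 0 0 0 255"}}

```text
time: 9.18
eef_pos: [0.4918, -0.2083, 0.2227]
tcp_rot: [-0.0, 0.862, 0.507, -0.0]
contact_force: [-0.9, -0.5, -0.5]
gripper_width: 0.0181
finger_force: 58.6
```

>>> {"name": "move_arm", "arguments": {"commands": "0 0 0.4 0 0 0 255;0 0 0.8 0 0 0 255;0 0 1.2 0 0 0 255;0 0 1.6 0 0 0 255;0 0 2 0 0 0 255;0 0 2.3 0 0 0 255;0 0 2.5 0 0 0 255;0 0 2.5 0 0 0 255"}}

```text
time: 10.18
eef_pos: [0.492, -0.2082, 0.198]
tcp_rot: [-0.0, 0.862, 0.507, -0.0]
contact_force: [-0.0, 0.4, -1.2]
gripper_width: 0.0187
finger_force: 58.6
```

>>> {"name": "move_arm", "arguments": {"commands": "0 0 0.15 0 0 0 255;0 0 0.3 0 0 0 255;0 0 0.45 0 0 0 255;0 0 0.6 0 0 0 255;0 0 0.7 0 0 0 255;0 0 0.8 0 0 0 255;0 0 0.8 0 0 0 255"}}

```text
time: 11.05
eef_pos: [0.4922, -0.2084, 0.1908]
tcp_rot: [0.0, 0.862, 0.507, 0.0]
contact_force: [-1.4, 3.0, 2.8]
gripper_width: 0.0183
finger_force: 59.1
```

>>> {"name": "move_arm", "arguments": {"commands": "0 0 0.1 0 0 0 255;0 0 0.2 0 0 0 255;0 0 0.3 0 0 0 255;0 0 0.4 0 0 0 255;0 0 0.5 0 0 0 255;0 0 0.5 0 0 0 255"}}

```text
time: 11.8
eef_pos: [0.493, -0.2088, 0.1886]
tcp_rot: [0.001, 0.862, 0.507, 0.001]
contact_force: [-3.2, 2.8, 12.7]
gripper_width: 0.0185
finger_force: 60.5
```

```bash
python3 -c "
from h import *
s=ctrl.state();print(s['eef_pos'],s['contact_force'],s['wrist_torque'])"
```

```text
[ 0.49302645 -0.20877668  0.18864218] [-3.21230002  2.76933186 12.68098971] [ 0.7972151   0.95443423 -0.01230135]
```

>>> {"name": "move_arm", "arguments": {"commands": "0 -0.05 0 0 0 0 255;0 -0.1 0.05 0 0 0 255;0 -0.1 0.1 0 0 0 255;0 -0.1 0.15 0 0 0 255;0 -0.1 0.15 0 0 0 255"}}

```text
time: 12.42
eef_pos: [0.4925, -0.2084, 0.1872]
tcp_rot: [0.002, 0.862, 0.507, 0.001]
contact_force: [-1.7, 3.0, 11.1]
gripper_width: 0.0184
finger_force: 60.1
```

>>> {"name": "move_arm", "arguments": {"commands": "0 -0.02 0.1 0 0 0 255;0 -0.05 0.2 0 0 0 255;0 -0.05 0.3 0 0 0 255;0 -0.05 0.4 0 0 0 255;0 -0.05 0.4 0 0 0 255"}}

```text
time: 13.05
eef_pos: [0.492, -0.2082, 0.1823]
tcp_rot: [0.002, 0.862, 0.507, 0.001]
contact_force: [-0.1, 2.5, 8.0]
gripper_width: 0.0184
finger_force: 59.7
```

>>> {"name": "move_arm", "arguments": {"commands": "0 0 0.1 0 0 0 255;0 0 0.2 0 0 0 255;0 0 0.3 0 0 0 255;0 0 0.4 0 0 0 255;0 0 0.4 0 0 0 255"}}

```text
time: 13.68
eef_pos: [0.4919, -0.2082, 0.1782]
tcp_rot: [0.002, 0.862, 0.507, 0.001]
contact_force: [-1.9, 1.6, 10.4]
gripper_width: 0.0185
finger_force: 59.8
```

>>> {"name": "move_arm", "arguments": {"commands": "0 0 0.1 0 0 0 255;0 0 0.2 0 0 0 255;0 0 0.2 0 0 0 255"}}

```text
time: 14.05
eef_pos: [0.492, -0.2082, 0.176]
tcp_rot: [0.002, 0.862, 0.507, 0.001]
contact_force: [-0.9, 2.0, 7.8]
gripper_width: 0.0184
finger_force: 59.6
```

>>> {"name": "move_arm", "arguments": {"commands": "0 0 0.1 0 0 0 255;0 0 0.15 0 0 0 255;0 0 0.15 0 0 0 255"}}

```text
time: 14.42
eef_pos: [0.4905, -0.2075, 0.1715]
tcp_rot: [-0.0, 0.862, 0.507, -0.0]
contact_force: [-0.0, 0.5, -0.9]
gripper_width: 0.0185
finger_force: 58.6
```

>>> {"name": "move_arm", "arguments": {"commands": "0 0.07 -0.1 0 0 0 255;0 0.13 -0.3 0 0 0 255;0 0.13 -0.6 0 0 0 255;0 0.13 -1 0 0 0 255;0 0.13 -1.5 0 0 0 255;0 0.13 -2 0 0 0 255;0 0.13 -2 0 0 0 255"}}

```text
time: 15.3
eef_pos: [0.4921, -0.2083, 0.1931]
tcp_rot: [0.0, 0.862, 0.507, 0.0]
contact_force: [0.3, 0.6, -0.5]
gripper_width: 0.0188
finger_force: 58.7
```

```bash
python3 - <<'E'
from h import *
s=ctrl.state(); print(s['eef_pos'],s['contact_force'],s['wrist_torque'])
out=[]
for n in ("scene","side"):
    im=ctrl.get_image(n); c=ctrl.get_calibration(n); u=proj(c,[.4917,-.2082,.08])[0]
    a,b=(u-[40,60]).astype(int); print(n,a,b)
    out.append(cv2.resize(im[b:b+120,a:a+80,::-1],(400,600),interpolation=cv2.INTER_CUBIC))
cv2.imwrite("pics/m2.png",np.hstack(out))
E
```

```text
[ 0.49213796 -0.20826151  0.1930873 ] [ 0.3270471   0.61922521 -0.46270343] [ 0.16026443  0.07766457 -0.03560584]
scene 203 100
side 245 264
```

View pics/m2.png

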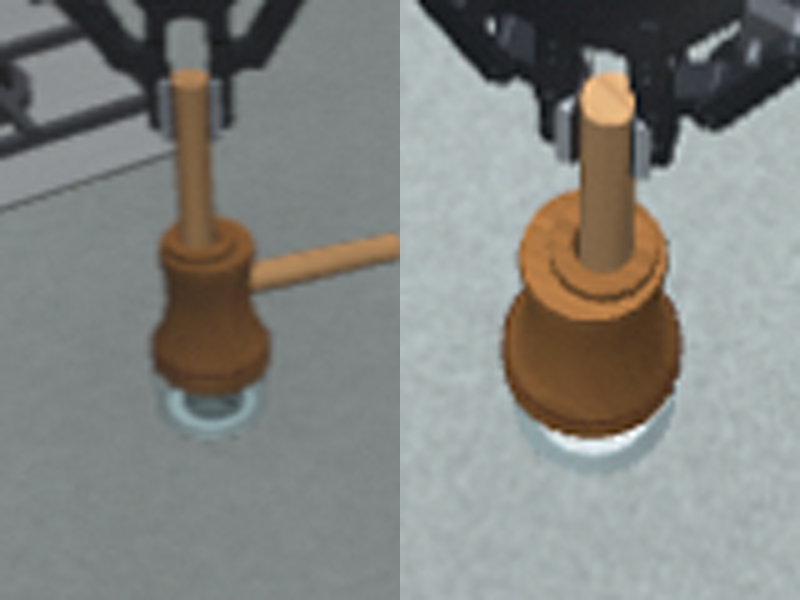

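The dark mechanism now shows inside the glass dish in the scene half, at (213,405), and the mill still stands upright. Next I withdraw the rod.

>>> {"name": "move_arm", "arguments": {"commands": "0 0 -0.4 0 0 0 255;0 0 -1 0 0 0 255;0 0 -1.7 0 0 0 255;0 0 -2.5 0 0 0 255;0 0 -3.3 0 0 0 255;0 0 -4.1 0 0 0 255;0 0 -5 0 0 0 255;0 0 -6 0 0 0 255;0 0 -7 0 0 0 255;0 0 -8.5 0 0 0 255;0 0 -9.5 0 0 0 255;0 0 -9.5 0 0 0 255"}}

```text
time: 16.9
eef_pos: [0.4923, -0.2085, 0.2889]
tcp_rot: [0.001, 0.862, 0.507, 0.001]
contact_force: [-0.2, 0.3, -1.3]
gripper_width: 0.0183
finger_force: 58.7
```

```bash
python3 - <<'E'
from h import *
s=ctrl.state(); print(s['eef_pos'],s['contact_force'],s['wrist_torque'])
print(shift([.5327,.0928,s['eef_pos'][2]]))
E
```

```text
[ 0.49234984 -0.20851785  0.28886297] [-0.21216823  0.30618965 -1.33876754] [ 0.05701395  0.00110429 -0.03921973]
(array([ 28.29, -11.13,  -0.03]), array([0., 0., 0.]))
```

>>> {"name": "move_arm", "arguments": {"commands": "4 -1.5 0 0 0 0 255;9 -3.5 0 0 0 0 255;14 -5.5 0 0 0 0 255;19 -7.5 0 0 0 0 255;24 -9.5 0 0 0 0 255;27 -10.6 1 0 0 0 255;28.3 -11.12 3 0 0 0 255;28.3 -11.12 5.5 0 0 0 255;28.3 -11.12 8 0 0 0 255;28.3 -11.12 8.5 0 0 0 255;28.3 -11.12 8.5 0 0 0 255"}}

```text
time: 18.27
eef_pos: [0.5321, 0.0926, 0.2018]
tcp_rot: [-0.0, 0.862, 0.506, -0.001]
contact_force: [-0.4, -0.2, 0.4]
gripper_width: 0.0189
finger_force: 58.7
```

```bash
python3 - <<'E'
from h import *
s=ctrl.state(); e=s['eef_pos'];print(e,s['contact_force'])
out=[]
for i,n in enumerate(("scene","side")):
    im=ctrl.get_image(n); c=ctrl.get_calibration(n); u=proj(c,[.533,.092,.11])[0]
    a,b=(u-[40,60]).astype(int)
    for nm,X in (("top",e+[0,0,.033]),("tip",e-[0,0,.127]),("hole",[.5327,.0922,.06])): print(n,nm,(proj(c,X)[0]+.4-[a,b])*5+[400*i,0])
    out.append(cv2.resize(im[b:b+120,a:a+80,::-1],(400,600),interpolation=cv2.INTER_CUBIC))
cv2.imwrite("pics/m3.png",np.hstack(out))
E
```

```text
[0.5321201  0.09256994 0.20175282] [-0.35720994 -0.18446869  0.3909047 ]
scene top [215.91019679 101.38358148]
scene tip [202.06282669 356.77967908]
scene hole [199.51801578 377.5732042 ]
side top [595.56648751 100.10414079]
side tip [603.1011422  357.74440278]
side hole [605.10150063 378.91939437]
```

View pics/m3.png

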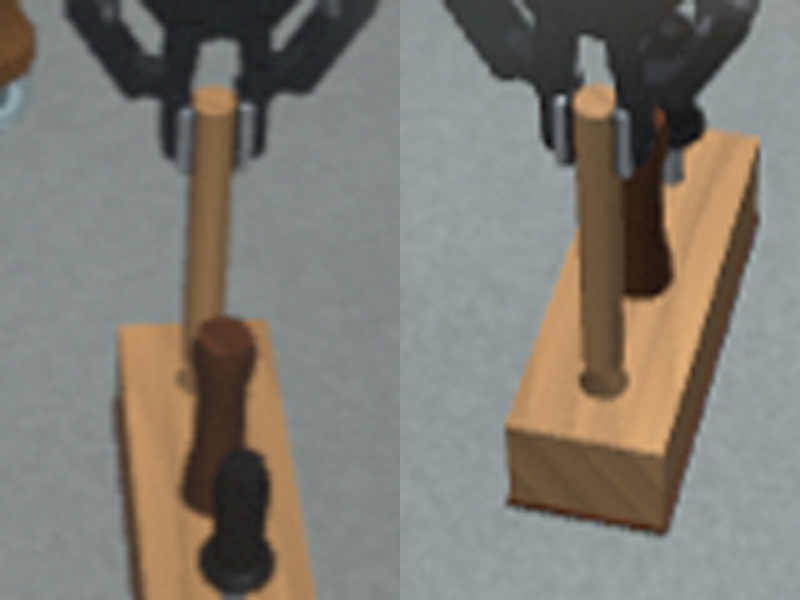

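The rod's tip hangs straight above its hole: in the side half the tip is at (601,365) and the hole at (604,382). I'll lower it carefully.

>>> {"name": "move_arm", "arguments": {"commands": "0 0.04 0.4 0 0 0 255;0 0.04 0.8 0 0 0 255;0 0.04 1.1 0 0 0 255;0 0.04 1.4 0 0 0 255;0 0.04 1.7 0 0 0 255;0 0.04 2 0 0 0 255;0 0.04 2 0 0 0 255"}}

```text
time: 19.25
eef_pos: [0.5325, 0.0929, 0.1819]
tcp_rot: [-0.0, 0.862, 0.507, -0.0]
contact_force: [-0.4, 0.3, -0.8]
gripper_width: 0.0185
finger_force: 58.7
```

>>> {"name": "move_arm", "arguments": {"commands": "0 0 0.4 0 0 0 255;0 0 0.9 0 0 0 255;0 0 1.4 0 0 0 255;0 0 1.9 0 0 0 255;0 0 2.4 0 0 0 255;0 0 2.9 0 0 0 255;0 0 3.3 0 0 0 255;0 0 3.6 0 0 0 255;0 0 3.8 0 0 0 255;0 0 3.8 0 0 0 255"}}

```text
time: 20.5
eef_pos: [0.5326, 0.093, 0.1442]
tcp_rot: [-0.0, 0.862, 0.507, -0.0]
contact_force: [0.1, -0.0, -1.5]
gripper_width: 0.018
finger_force: 58.7
```

>>> {"name": "move_arm", "arguments": {"commands": "0 0 0.1 0 0 0 255;0 0 0.2 0 0 0 255;0 0 0.3 0 0 0 255;0 0 0.3 0 0 0 255"}}

```text
time: 21.0
eef_pos: [0.533, 0.093, 0.142]
tcp_rot: [0.0, 0.862, 0.507, 0.0]
contact_force: [-2.0, 0.3, 3.7]
gripper_width: 0.0185
finger_force: 59.1
```

Bottom touched. Next I open the fingers, retreat straight up and move clear.

>>> {"name": "move_arm", "arguments": {"commands": "0 0 -0.1 0 0 0 150;0 0 -0.1 0 0 0 100;0 0 -0.1 0 0 0 50;0 0 -0.1 0 0 0 0;0 0 -0.1 0 0 0 0;0 0 -0.1 0 0 0 0;0 0 -1 0 0 0 0;0 0 -3 0 0 0 0;0 0 -6 0 0 0 0;0 0 -10 0 0 0 0;0 0 -13 0 0 0 0;0 0 -13 0 0 0 0;0 0 -13 0 0 0 0;0 0 -13 0 0 0 0"}}

```text
time: 22.75
eef_pos: [0.532, 0.0929, 0.2697]
tcp_rot: [-0.001, 0.862, 0.507, -0.001]
contact_force: [0.6, 0.1, 0.1]
gripper_width: 0.0854
finger_force: 0.0
```

```bash
python3 - <<'E'
from h import *
s=ctrl.state(); print(s['eef_pos'],s['contact_force'],s['joint_vel'])
out=[]
for n,p in (("scene",[.533,.092,.09]),("side",[.492,-.208,.07]),("side",[.533,.092,.09])):
    im=ctrl.get_image(n); c=ctrl.get_calibration(n); u=proj(c,p)[0]
    a,b=(u-[33,75]).astype(int)
    out.append(cv2.resize(im[b:b+150,a:a+66,::-1],(264,600),interpolation=cv2.INTER_CUBIC))
cv2.imwrite("pics/m4.png",np.hstack(out))
E
```

```text
[0.53196025 0.09292203 0.26972421] [0.58413296 0.12071626 0.0848095 ] [ 0.00138173  0.00352035  0.00111228 -0.00163418 -0.00062846 -0.00073185]
```

View pics/m4.png

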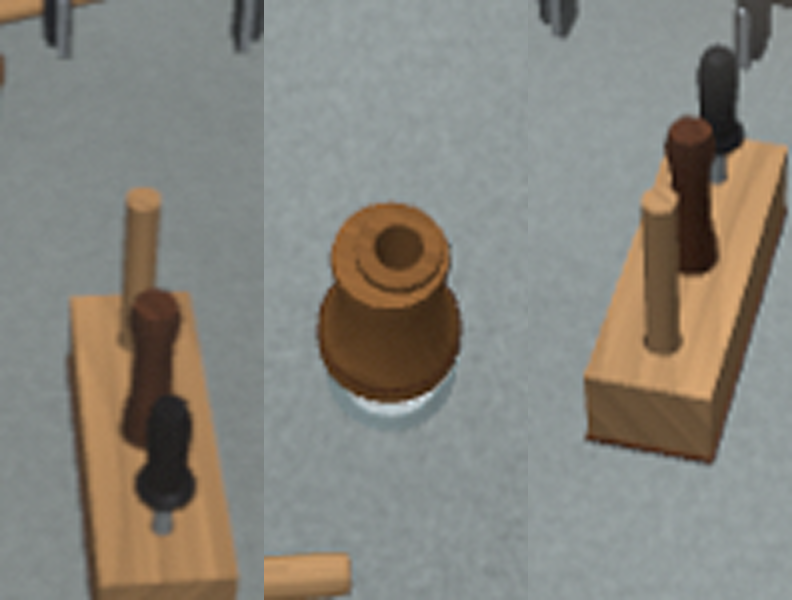

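The rod stands in its hole, with its top at (143,200) in the left panel and (660,205) in the right. The mill stands upright on the dish with its bore open at (400,247), and the gripper is clear.

```bash
python3 -c "
from rig import ctrl
print(ctrl.hand_in())"
```

```text
the job is handed in; nothing more can be done
None
```

The mechanism was pressed out and dropped into the dish (highest push I read about 13 N), the rod is back in its own hole, the mill still stands on the dish, and the job was handed in at about 23 s with no verdict returned.

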